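Set the letter-thickness gauge with the key tag

ROBOT

A 7-joint arm with a two-finger parallel gripper is mounted at the origin on the work surface. World frame = base frame: x ahead of the robot, y to its left, z up, the work surface at z = 0. Lengths are in m, angles in degrees, forces in N, time in s.
With the tool pointing down it reaches from about 0.425 to 0.875 m from the base axis. Payload 4.7 kg.
Tool frame: the origin (TCP) lies midway between the tips of the shut fingers; the grasp point (between the pads) lies 19 mm behind it (env.grip_depth is the distance from the TCP to the grasp point, in m); z points along the fingers, y is the line along which they close (so a half turn about z gives the same grasp; the last joint's range is limited). The gripper opens to 87 mm and grips with 3 to 60 N. Pads are 19 mm wide; open, the fingers measure 117 mm over their backs; the gripper's body (75 mm by 190 mm) begins 51 mm behind the grasp point.
Start: joints at [68.245, 18.392, -4.016, 83.108, 1.295, 78.541, -3.26], TCP at [0.249, -0.6, 0.223] pointing down, gripper open.
Joint ranges: [-163.93, 163.93], [-17.29, 119.83], [-79.2, 71.16], [3.27, 140.29], [-89.18, 269.18], [5.43, 117.66], [-154.24, 154.24]. Speed limits (degrees/s): [147.25, 147.25, 180, 180, 180, 180, 180].

INTERFACE

Orientations are given as [roll, pitch, yaw] about the fixed x, y, z axes, in that order (R = Rz(yaw) Ry(pitch) Rx(roll)).
In Python, from cell import get_obs, optics, env, nets gives the robot as it stands.
- The arm moves only by the shell command python3 -m creep 'ROWS' [FORCE]. ROWS is JSON, a list of rows, each an object of numbers: "wx", "wy", "wz": the turn, a rotation vector about the tool's x, y, z in degrees; "tx", "ty", "tz": the shift along the tool's x, y, z in mm; "gripper": the opening, from -1 (shut) to 1 (fully open). A call has 1 to 5 rows; each row is the pose to reach, as a shift and turn from the pose commanded when the call began, along the tool's axes at that moment; what a row does not reach only later rows make up. A row lasts 1/12 s, in which the tool goes at most 41.7 mm and 7.16 degrees, less where a joint would pass 70% of its speed; a pose out of reach is approached as far as the arm can. A call with a gripper value outside its range is refused whole. The fingers move at their own pace and stop on an object; FORCE is the grip in N (left out, the last holds). Time passes only in rows, so rows that repeat a pose let the fingers close. It gives the time, the measured TCP pose, the force, the opening and the grip force at its end, in the units of the state.
- get_obs(): the state, without advancing time (a new reading comes with each control period).
- optics.read_camera(name): name is "side" or "top" or "wrist"; returns (picture, depth): 420x560x3 uint8, red, green, blue; 420x560 float32, m along the optical axis (not along the pixel's ray), 0 where there is no reading.
- optics.camera_info(name): a dict with "fovy" (degrees; the focal length in pixels is half the picture's height over the tangent of half this angle, whatever the lens; pixels are square), "cx", "cy" (the principal point, pixels), "k1" (the pictures are not rectified: a ray, as slopes to the right and down, at radius r is drawn at 1 + k1 r^2 times it, then the intrinsics apply), "R" (3x3) and "t" (3): a world point X has camera coordinates R X + t; the wrist camera has in their place "tool_from_camera" (4x4, takes a point from camera to tool coordinates, whose origin is the TCP and whose axes are the flange's). Camera axes: x right, y down, z forward; pixel columns grow to the right and rows downward; lengths in m; the calibration is good to about 2 mm. A picture is of the moment at which its call begins: read the wrist's pose just before it. camera_info takes no time and is no camera call.
- env.sign_off(): hands the job in; it is judged then, once.
Trained networks look in the newest picture that a camera, given by its name, has taken for a name from the list of things; names that differ only in an ending like _2 or _b are one class to them, and where a whole thing is asked for, a point or a joint stands for the part that bears it (a point fixed in the world has none). Each returns a list of dicts, best first, with "confidence" (0 to 1); they miss things now and then, are a little off and sometimes report something else, mostly with a low value. They report only what shows in the picture. A call takes as long as a camera call. They do not tell look-alikes from the thing itself.
- nets.look_for(query, camera): "point" ([x, y, z] in m, in world coordinates, good to about 4 mm: the middle of the surface that is visible of it).
- nets.place_of(query, camera): "point" ([x, y, z] in m, in world coordinates, good to about 4 mm: a listed point, or the origin of a listed thing).
The state is a dict: "time_s": time; "qpos": joint angles; "joint_velocities": joint speeds; "effort": joint torques, N m; "tool_pos": TCP position; "tool_rot": TCP orientation; "force": force on the tool from outside, world axes, zero at the start; "wrist_torque": the same for the moment, N m; "grip_width": finger opening in m; "grasp_force": force on a finger pad.
Only numpy, scipy, OpenCV 4.12 (cv2) and the standard library are available. Lean on these libraries where they do the work, as an engineer would, in place of code of your own. Each camera call takes 0.05 s, during which the arm holds its last target. There are 200 camera calls.

TASK

Set the letter-thickness gauge to the thickness of the olive-wood key tag: lay the tag flat on the gauge's foot with its notch fully home around the threaded post, then spin the knurled brass collar down until it nips the tag, snug but gentle (aim for about 8 newtons; more than 25 spoils the wood), and leave it nipped there. Do not disturb the stone egg, the sunglasses or the umbrella handle.

Things in the scene. Friction and masses are not known exactly. Their poses are not given: they have to be found in the camera images.
- gauge: The letter-thickness gauge, fixed to the ledge: a round foot 84 mm across and 8 mm high (dark steel, its upper half a firm cork facing), with an upright threaded steel post 14 mm across on its axis, whose top is 88 mm above the ledge. Origin: on the post's axis at the ledge's surface; z up.
- foot_top (a point): Point on the post's axis at the height of the foot's flat top, 8 mm above the ledge.
- collar: Knurled brass collar on the post: a smooth flange 52 mm across, 5 mm thick, above it the knurled grip, 40 mm across, 24 mm high. Origin: centre of the flange's underside; z up; turns about z. A white washer 47 mm across under the flange does the nipping; it stands 1 to 4 mm proud, differently each time, and is not measured. Flange underside at the start: 30 to 39 mm above the foot's top, at lowest 12.
- collar_mark (a point): Red mark on the collar's top near the rim. Right-hand fast thread, lead 24 mm per turn (3.82 mm per rad): clockwise from above lowers the collar. Free it takes 0.025 N m to turn and stays where left. Once the washer meets the tag, the nip rises by about 17 N per mm (65 N per rad) and stays when let go; fingers pinching the knurling slip round it when the nip nears twice the pinch force.
- tag: Loose olive-wood key tag, 108 mm long, 20 mm thick, 70 g, lying flat at first. Its handle (x -52 to 0 mm) is 30 mm wide; its head (x 0 to 57 mm) is 44 mm wide with an open notch 19 mm wide and 36 mm deep running in from the +x end, square-ended at x = 21 mm. Origin: on its underside; x points from handle to notch, z up.
- tag_notch (a point): Point on the tag's underside, on its centre line at x = 29 mm, 8 mm in front of the notch's square end: with the notch fully home this lies within about 1 mm of the post's axis.
- tag_grip (a point): Middle of the tag's handle (x = -30 mm), at half its thickness: a good place to pinch it across its 30 mm width.
- egg: Grey stone egg standing on its blunt end, 51 mm wide, 60 mm high; origin under its centre. To be left alone.
- sunglasses: Pair of red plastic sunglasses standing open, 140 mm wide, about 135 mm deep, 42 mm high; origin at the middle, on the ledge. To be left alone.
- umbrella_handle: Dark wooden crook of an umbrella with brass tips, lying flat, about 95 by 170 mm, 22 mm high; origin near its middle, on the ledge. To be left alone.
Not all that is in view belongs to the job. There is more than one size of the tag; the one meant has the size given above. There is more than one size of the gauge; the one meant has the size given above.

How it is judged:
By the outcome, as a careful person would: the job done as asked, in the order asked, and still so for the second after the job is handed in, with the robot touching nothing.
It also fails if it takes over 72 s, if anything falls off the work surface, if the arm or the gripper's body presses on something with over 40 N, if the wrist force passes 120 N, or if a joint passes its speed limit or range.

## Working session

There is one attempt and no reset: what is moved stays moved. The work goes in short steps, Python scripts to look and compute and a shell command to move; the robot and the scene stay as the last step left them, time stands still between calls to the robot, and variables do not carry over. Pictures are saved under pics/ and viewed, at most 13 in all, crops included, and the job is handed in when it is done.

```bash
ls; mkdir -p pics
cat > h.py <<'E'
import numpy as np, cv2
from cell import get_obs, optics, env, nets
from scipy.spatial.transform import Rotation as Ro
def cam(name):
    o=get_obs(); im,d=optics.read_camera(name); i=optics.camera_info(name)
    if name=="wrist":
        T=np.array(i["tool_from_camera"]); W=np.eye(4)
        W[:3,:3]=Ro.from_euler('xyz',o["tool_rot"],degrees=True).as_matrix(); W[:3,3]=o["tool_pos"]
        M=W@T
    else:
        M=np.eye(4); R=np.array(i["R"]); M[:3,:3]=R.T; M[:3,3]=-R.T@np.array(i["t"])
    return im,d,i,M
def rays(i,uv):
    f=210/np.tan(np.radians(i["fovy"])/2)
    K=np.array([[f,0,i["cx"]],[0,f,i["cy"]],[0,0,1]])
    return cv2.undistortPoints(np.array(uv,float).reshape(-1,1,2),K,np.array([i["k1"],0,0,0.])).reshape(-1,2)
def cloud(d,i,M):
    v,u=np.mgrid[:420,:560]; s=rays(i,np.stack([u,v],-1).reshape(-1,2)).reshape(420,560,2)
    P=np.dstack([s[...,0]*d,s[...,1]*d,d]); P=P@M[:3,:3].T+M[:3,3]; P[d==0]=np.nan
    return P
def pix(i,M,X):
    X=(np.array(X)-M[:3,3])@M[:3,:3]; s=X[:2]/X[2]; f=210/np.tan(np.radians(i["fovy"])/2)
    s=s*(1+i["k1"]*(s@s)); return (s*f+[i["cx"],i["cy"]]).round().astype(int).tolist()
def save(n,im): cv2.imwrite("pics/"+n+".png",im[...,::-1])
E
python3 - <<'E'
from h import *
np.set_printoptions(precision=4,suppress=True)
o=get_obs();print(o)
for c in ("top","side"):
    im,d,i,M=cam(c); save(c,im); np.savez(c,im=im,d=d,P=cloud(d,i,M))
    for q in ("gauge","tag","collar_mark","tag_grip","tag_notch","collar","foot_top","egg","sunglasses","umbrella_handle"):
        print(c,q,[(np.round(r["point"],4).tolist(),round(r["confidence"],2),pix(i,M,r["point"])) for r in nets.place_of(q,c)])
E
```

```text
pics
{'time_s': 0.0, 'qpos': array([68.2436, 18.4388, -4.0161, 83.1732,  1.2948, 78.5408, -3.2572]), 'joint_velocities': array([ 0.106 ,  0.0377,  0.0142,  0.0091, -0.1557, -0.0257, -0.0441]), 'effort': array([ -0.0001, -49.1284,  -0.4043, -31.2524,  -0.0641,   0.0437,
         0.0002]), 'tool_pos': array([ 0.2492, -0.5998,  0.2215]), 'tool_rot': array([-179.8924,    0.0053,   22.5694]), 'force': array([ 0.763 , -0.5294,  1.0512]), 'wrist_torque': array([-0.0635, -0.0565,  0.0078]), 'grasp_force': 0.0, 'grip_width': 0.08727439778430003}
top gauge [([0.5703, 0.0293, -0.0045], 0.85, [272, 215]), ([0.6426, -0.0825, 0.0003], 0.65, [323, 183])]
top tag [([0.4575, -0.2688, 0.0045], 0.83, [406, 267]), ([0.5139, -0.3804, 0.0023], 0.59, [455, 242])]
top collar_mark [([0.5805, 0.0365, 0.0652], 0.56, [267, 208]), ([0.6515, -0.0794, 0.0289], 0.47, [322, 177])]
top tag_grip [([0.4338, -0.2828, 0.0128], 0.89, [413, 278]), ([0.4942, -0.383, 0.0046], 0.57, [456, 251])]
top tag_notch [([0.4869, -0.2564, -0.0001], 0.81, [400, 254]), ([0.534, -0.375, -0.0031], 0.72, [452, 233]), ([0.6188, 0.3265, -0.00
[... 749 characters left out ...]
 -0.0751, 0.0321], 0.46, [262, 197])]
side tag_grip [([0.4315, -0.2825, 0.0139], 0.72, [355, 178]), ([0.4923, -0.3801, 0.0068], 0.52, [344, 160])]
side tag_notch [([0.4842, -0.2525, -0.0003], 0.6, [335, 184]), ([0.536, -0.3732, 0.0038], 0.53, [330, 159])]
side collar [([0.6787, -0.2985, 0.0017], 0.74, [281, 163]), ([0.5685, 0.0298, 0.0444], 0.65, [274, 224]), ([0.6484, -0.0761, 0.0144], 0.54, [262, 202])]
side foot_top [([0.5703, 0.0348, 0.0132], 0.94, [273, 234]), ([0.6457, -0.0827, 0.0072], 0.5, [264, 203])]
side egg [([0.6216, 0.3272, 0.0007], 0.84, [202, 316])]
side sunglasses [([0.6773, -0.2977, 0.0], 0.62, [282, 164])]
side umbrella_handle [([0.7445, 0.0759, 0.0016], 0.88, [208, 231])]
```

Run:
```python
import cv2,numpy as np
a=cv2.imread("pics/top.png")[110:310,120:500]
cv2.imwrite("pics/top2.png",cv2.resize(a,None,fx=2.1,fy=2.1,interpolation=cv2.INTER_CUBIC))
P=np.load("top.npz")["P"]
# heights & extents near candidates
for n,c,r,zr in (("tagA",(.4575,-.2688),.085,(.008,.03)),("tagB",(.5139,-.3804),.08,(.005,.03)),("gA",(.571,.031),.05,(.05,.12)),("gB",(.6445,-.08),.05,(.015,.12))):
    X=P.reshape(-1,3); X=X[np.hypot(X[:,0]-c[0],X[:,1]-c[1])<r]; X=X[(X[:,2]>zr[0])&(X[:,2]<zr[1])]
    q=cv2.minAreaRect(X[:,:2].astype(np.float32)*1000)
    print(n,len(X),q,np.percentile(X[:,2],[5,25,50,75,95,100]).round(4))
```

```text
tagA 771 ((459.8942565917969, -267.9290771484375), (110.49879455566406, 45.451904296875), 34.119136810302734) [0.0137 0.0181 0.0193 0.0204 0.0219 0.0243]
tagB 448 ((513.9210815429688, -376.4720764160156), (82.8696060180664, 34.98651885986328), 8.625189781188965) [0.0087 0.013  0.0144 0.0156 0.0172 0.0191]
gA 316 ((569.5972900390625, 33.050384521484375), (39.43809509277344, 39.61277770996094), 1.7621498107910156) [0.0657 0.0685 0.0697 0.0708 0.0875 0.0904]
gB 188 ((645.3154296875, -82.16047668457031), (32.684200286865234, 33.3109245300293), 73.72706604003906) [0.0157 0.02   0.0319 0.0337 0.0588 0.0621]
```

View pics/top2.png

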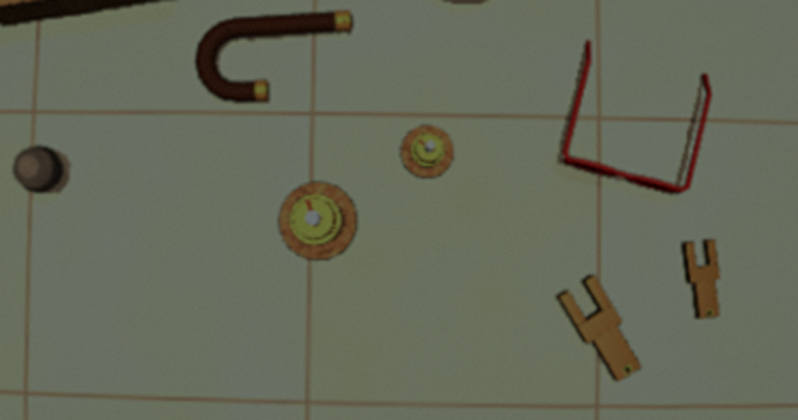

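View pics/side.png

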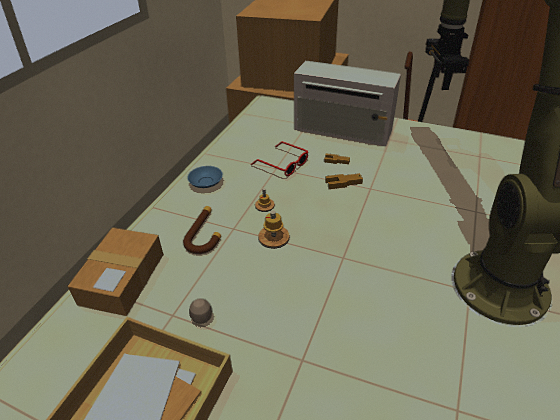

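The two tags are at top-view px (406,267), which measures 110x45x20 mm, and (455,242), 83x35x14 mm. The two gauges are at (272,215), with a post top at 88 mm and a 40 mm grip, and (322,182), with a post top at 60 mm. The larger of each fits the description. I'll move over the tag and confirm it with a wrist crop.

```bash
python3 -m creep '[{"tx":41,"ty":-31,"wz":-3},{"tx":73,"ty":-55,"wz":-8},{"tx":106,"ty":-80,"wz":-8},{"tx":139,"ty":-105,"wz":-8},{"tx":172,"ty":-130,"wz":-8}]'
python3 - <<'E'
from h import *
o=get_obs(); print(o["qpos"],o["tool_pos"],o["tool_rot"])
R=Ro.from_euler('xyz',o["tool_rot"],degrees=True).as_matrix()
print(R.T@(np.array([.435,-.283,.2])-o["tool_pos"])*1000)
E
```

```text
[68.2465861  18.38927379 -4.0175498  83.10855548  1.29265117 78.5435288
 -3.25934286] [ 0.24938476 -0.6002512   0.22260795] [1.79996344e+02 2.13966229e-04 2.25637986e+01]
[ 293.14007793 -221.7451782    22.5927106 ]validation failed for argument at $[0]...
```

```bash
python3 -m creep '[{"wx":0,"wy":0,"wz":-3,"tx":33,"ty":-25,"tz":0,"gripper":1},{"wx":0,"wy":0,"wz":-8,"tx":66,"ty":-50,"tz":0,"gripper":1},{"wx":0,"wy":0,"wz":-8,"tx":99,"ty":-75,"tz":0,"gripper":1},{"wx":0,"wy":0,"wz":-8,"tx":132,"ty":-100,"tz":0,"gripper":1},{"wx":0,"wy":0,"wz":-8,"tx":165,"ty":-125,"tz":0,"gripper":1}]'
python3 - <<'E'
from h import *
o=get_obs(); print(o["qpos"],o["tool_pos"],o["tool_rot"])
R=Ro.from_euler('xyz',o["tool_rot"],degrees=True).as_matrix()
print(R.T@(np.array([.435,-.283,.2])-o["tool_pos"])*1000)
E
```

```text
time_s: 1.52
tool_pos: [0.3545, -0.4198, 0.2227]
tool_rot: [180.0, 0.0, 30.5]
force: [1.7, 0.3, 0.9]
grip_width: 0.0867
grasp_force: 0.0
[ 58.17713798   6.66326328 -12.04185579  97.29243571   1.44177354
  76.15865044 -13.58509065] [ 0.35448129 -0.41980139  0.22274862] [1.79962811e+02 4.36157060e-03 3.05447710e+01]
[138.87108478 -76.91198123  22.68812837]
```

```bash
python3 -m creep '[{"wx":0,"wy":0,"wz":0,"tx":35,"ty":-19,"tz":0,"gripper":1},{"wx":0,"wy":0,"wz":0,"tx":70,"ty":-38,"tz":0,"gripper":1},{"wx":0,"wy":0,"wz":0,"tx":105,"ty":-57,"tz":0,"gripper":1},{"wx":0,"wy":0,"wz":0,"tx":139,"ty":-77,"tz":0,"gripper":1},{"wx":0,"wy":0,"wz":0,"tx":139,"ty":-77,"tz":0,"gripper":1}]'
cat > wtag.py <<'E'
from h import *
import sys
np.set_printoptions(precision=4,suppress=True)
im,d,i,M=cam("wrist"); P=cloud(d,i,M); save(sys.argv[1],cv2.resize(im,None,fx=1.4,fy=1.4)); o=get_obs()
z0=float(sys.argv[2])
m=((abs(P[...,2]-z0)<.005)&(np.hypot(P[...,0]-float(sys.argv[3]),P[...,1]-float(sys.argv[4]))<.09)).astype(np.uint8)
n,l,s,c=cv2.connectedComponentsWithStats(m); k=1+s[1:,4].argmax(); X=P[l==k]
q=cv2.minAreaRect(X[:,:2].astype(np.float32)*1000); b=cv2.boxPoints(q)
print(q,np.median(X[:,2]),s[k]); print(b)
for w in ("tag","tag_grip","tag_notch"): print(w,[(np.round(r["point"],4).tolist(),round(r["confidence"],2),pix(i,M,r["point"])) for r in nets.place_of(w,"wrist")])
print(o["qpos"],o["tool_pos"],o["tool_rot"])
E
python3 wtag.py w1 .02 .46 -.268
```

```text
time_s: 1.93
tool_pos: [0.4394, -0.2754, 0.2233]
tool_rot: [-179.9, -0.3, 31.3]
force: [0.7, 1.3, 0.5]
grip_width: 0.0867
grasp_force: 0.0
((460.59527587890625, -268.1868591308594), (108.62489318847656, 43.836002349853516), 32.548648834228516) 0.01906011771768551 [ 262  103   44  106 3197]
[[ 403.0212 -278.9323]
 [ 426.6057 -315.8832]
 [ 518.1694 -257.4414]
 [ 494.5849 -220.4905]]
tag [([0.4612, -0.2682, -0.001], 0.9, [284, 155]), ([0.5152, -0.3739, -0.003], 0.68, [392, 163])]
tag_grip [([0.4357, -0.2892, 0.0087], 0.83, [288, 186]), ([0.489, -0.3821, 0.0027], 0.58, [386, 188])]
tag_notch [([0.483, -0.2511, 0.0006], 0.87, [281, 129]), ([0.5349, -0.3771, 0.0004], 0.68, [407, 149])]
[ 48.918    3.2709 -19.8532 100.9688   1.0751  75.8904 -30.0724] [ 0.4372 -0.2797  0.2231] [179.9761  -0.0917  31.0938]
```

View pics/w1.png

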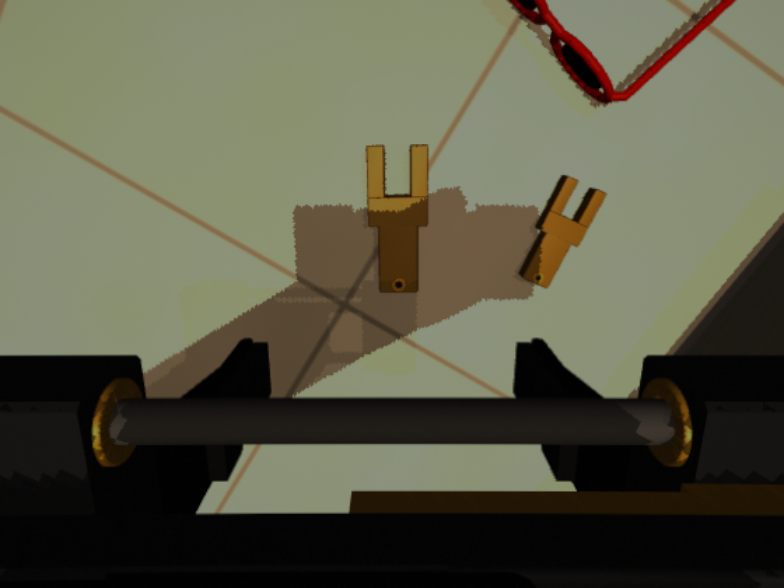

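Confirmed: the large tag is at wrist px (284,155) with its notch pointing up, and the small decoy is at (392,163). I'll descend part-way and align.

```bash
python3 -m creep '[{"wx":0,"wy":0,"wz":-2,"tx":-4,"ty":1.4,"tz":30,"gripper":1},{"wx":0,"wy":0,"wz":-2,"tx":-4,"ty":1.4,"tz":70,"gripper":1},{"wx":0,"wy":0,"wz":-2,"tx":-4,"ty":1.4,"tz":110,"gripper":1},{"wx":0,"wy":0,"wz":-2,"tx":-4,"ty":1.4,"tz":140,"gripper":1},{"wx":0,"wy":0,"wz":-2,"tx":-4,"ty":1.4,"tz":140,"gripper":1}]'
cat > to.py <<'E'
from h import *
import sys
np.set_printoptions(precision=4,suppress=True)
o=get_obs(); t=np.array([float(a) for a in sys.argv[1:4]]); yaw=float(sys.argv[4])
R=Ro.from_euler('xyz',o["tool_rot"],degrees=True).as_matrix()
print("delta tool mm",R.T@(t-o["tool_pos"])*1000,"wz",o["tool_rot"][2]-yaw,o["tool_pos"],o["tool_rot"],"q",o["qpos"],"F",o["force"],o["wrist_torque"],o["grip_width"],o["grasp_force"])
E
python3 wtag.py w2 .02 .46 -.268; python3 to.py .4324 -.2862 .003 32.5
```

```text
time_s: 2.55
tool_pos: [0.4259, -0.2869, 0.0761]
tool_rot: [-179.4, 0.3, 32.4]
force: [-2.2, 0.3, -0.1]
grip_width: 0.0872
grasp_force: 0.0
((460.4425354003906, -268.23785400390625), (108.39802551269531, 44.01774215698242), 32.371334075927734) 0.019086233966738322 [ 247   70   76  175 8728]
[[ 402.8826 -278.6676]
 [ 426.4499 -315.8448]
 [ 518.0024 -257.8081]
 [ 494.4352 -220.6309]]
tag [([0.4639, -0.269, 0.0022], 0.84, [288, 156]), ([0.5134, -0.3752, -0.0044], 0.59, [458, 176])]
tag_grip [([0.4929, -0.3794, 0.0044], 0.85, [448, 207]), ([0.4333, -0.286, 0.0115], 0.63, [285, 210])]
tag_notch [([0.4829, -0.2509, -0.0022], 0.59, [280, 115])]
[ 48.7849  10.5093 -19.3435 110.6509   3.9693  59.9055 -29.8848] [ 0.4282 -0.2879  0.0796] [-179.6111    0.1717   32.3917]
delta tool mm [ 1.4006 -3.3944 81.8905] wz -0.028184316218066385 [ 0.4328 -0.2896  0.0849] [179.792   -0.0741  32.4718] q [ 48.7497  10.2268 -19.4282 110.2867   3.951   59.8979 -29.8918] F [-0.1189  0.4023  0.2469] [ 0.0064 -0.0168  0.016 ] 0.08698084742848063 0.0
```

```bash
python3 -m creep '[{"wx":0,"wy":0,"wz":0,"tx":0,"ty":0,"tz":25,"gripper":1},{"wx":0,"wy":0,"wz":0,"tx":0,"ty":0,"tz":50,"gripper":1},{"wx":0,"wy":0,"wz":0,"tx":0,"ty":0,"tz":65,"gripper":1},{"wx":0,"wy":0,"wz":0,"tx":0,"ty":0,"tz":72,"gripper":1},{"wx":0,"wy":0,"wz":0,"tx":0,"ty":0,"tz":72,"gripper":1}]' 20
python3 to.py .4324 -.2862 .003 32.5
python3 -m creep '[{"wx":0,"wy":0,"wz":0,"tx":0,"ty":0,"tz":3,"gripper":1},{"wx":0,"wy":0,"wz":0,"tx":0,"ty":0,"tz":6,"gripper":1},{"wx":0,"wy":0,"wz":0,"tx":0,"ty":0,"tz":6,"gripper":1},{"wx":0,"wy":0,"wz":0,"tx":0,"ty":0,"tz":6,"gripper":1}]'
python3 to.py .4324 -.2862 .003 32.5
```

```text
time_s: 3.17
tool_pos: [0.4319, -0.2883, 0.011]
tool_rot: [180.0, -0.0, 32.5]
force: [-0.1, 0.3, -0.3]
grip_width: 0.0871
grasp_force: 0.0
delta tool mm [ 1.579  -1.5232  8.0185] wz 0.034481482437612954 [ 0.4319 -0.2883  0.011 ] [179.9676  -0.0048  32.5345] q [ 47.8223  15.8788 -18.9048 113.5308   6.5128  51.5567 -31.9325] F [-0.1406  0.3301 -0.28  ] [ 0.0338 -0.0294 -0.0135] 0.08712324327999087 0.0
time_s: 3.5
tool_pos: [0.4321, -0.2882, 0.0053]
tool_rot: [179.9, -0.0, 32.6]
force: [0.3, -0.6, 0.3]
grip_width: 0.0871
grasp_force: 0.0
delta tool mm [ 1.3243 -1.5146  2.3418] wz 0.06124152649781678 [ 0.4321 -0.2882  0.0053] [179.924   -0.02    32.5612] q [ 47.7196  16.3481 -18.8479 113.7492   6.7564  50.8547 -32.126 ] F [ 0.3073 -0.6424  0.3468] [-0.0051 -0.0084 -0.0122] 0.08705564108997928 0.0
```

```bash
python3 -m creep '[{"wx":0,"wy":0,"wz":0,"tx":0,"ty":-1.5,"tz":2,"gripper":1},{"wx":0,"wy":0,"wz":0,"tx":0,"ty":-1.5,"tz":2,"gripper":-1},{"wx":0,"wy":0,"wz":0,"tx":0,"ty":-1.5,"tz":2,"gripper":-1},{"wx":0,"wy":0,"wz":0,"tx":0,"ty":-1.5,"tz":2,"gripper":-1},{"wx":0,"wy":0,"wz":0,"tx":0,"ty":-1.5,"tz":2,"gripper":-1}]' 20
python3 -m creep '[{"wx":0,"wy":0,"wz":0,"tx":0,"ty":0,"tz":0,"gripper":-1},{"wx":0,"wy":0,"wz":0,"tx":0,"ty":0,"tz":0,"gripper":-1},{"wx":0,"wy":0,"wz":0,"tx":0,"ty":0,"tz":0,"gripper":-1},{"wx":0,"wy":0,"wz":0,"tx":0,"ty":0,"tz":0,"gripper":-1}]' 20
python3 to.py .4324 -.2862 .003 32.5
```

```text
time_s: 3.92
tool_pos: [0.4308, -0.2866, 0.0026]
tool_rot: [180.0, 0.0, 32.6]
force: [-0.7, -0.5, 0.0]
grip_width: 0.0678
grasp_force: 0.0
time_s: 4.25
tool_pos: [0.4308, -0.2865, 0.0026]
tool_rot: [180.0, 0.0, 32.6]
force: [0.1, -0.2, 0.2]
grip_width: 0.0415
grasp_force: 0.0
delta tool mm [ 1.5159  0.5593 -0.419 ] wz 0.06381831225878187 [ 0.4308 -0.2865  0.0026] [179.994    0.0012  32.5638] q [ 47.6644  16.4334 -18.8581 114.0426   6.8053  50.5562 -32.2462] F [ 0.0629 -0.2213  0.2396] [-0.0538  0.0117 -0.0176] 0.04150352156196535 0.0
```

```bash
python3 -m creep '[{"wx":0,"wy":0,"wz":0,"tx":0,"ty":0,"tz":0,"gripper":-1},{"wx":0,"wy":0,"wz":0,"tx":0,"ty":0,"tz":0,"gripper":-1},{"wx":0,"wy":0,"wz":0,"tx":0,"ty":0,"tz":0,"gripper":-1},{"wx":0,"wy":0,"wz":0,"tx":0,"ty":0,"tz":0,"gripper":-1}]' 20
python3 -m creep '[{"wx":0,"wy":0,"wz":0,"tx":0,"ty":0,"tz":-4,"gripper":-1},{"wx":0,"wy":0,"wz":0,"tx":0,"ty":0,"tz":-15,"gripper":-1},{"wx":0,"wy":0,"wz":0,"tx":0,"ty":0,"tz":-30,"gripper":-1},{"wx":0,"wy":0,"wz":0,"tx":0,"ty":0,"tz":-30,"gripper":-1},{"wx":0,"wy":0,"wz":0,"tx":0,"ty":0,"tz":-30,"gripper":-1}]' 25
python3 wtag.py w3 .05 .46 -.268;python3 to.py .49 -.02 .0325 32.5
```

```text
time_s: 4.58
tool_pos: [0.4308, -0.2866, 0.0026]
tool_rot: [180.0, 0.0, 32.6]
force: [0.2, 0.5, 0.0]
grip_width: 0.0296
grasp_force: 20.0
time_s: 5.0
tool_pos: [0.4317, -0.2872, 0.0339]
tool_rot: [179.8, -0.0, 32.6]
force: [0.6, 0.2, -0.3]
grip_width: 0.0296
grasp_force: 25.0
((468.1015319824219, -264.89703369140625), (92.93099212646484, 47.829994201660156), 32.261940002441406) 0.050403961652613266 [  223    65   114   219 16647]
[[ 416.0439 -269.477 ]
 [ 441.5751 -309.9228]
 [ 520.1591 -260.3171]
 [ 494.6279 -219.8712]]
tag [([0.5127, -0.3764, -0.0018], 0.88, [486, 203]), ([0.4622, -0.2714, 0.0347], 0.71, [285, 195])]
tag_grip [([0.4361, -0.2885, 0.0412], 0.67, [285, 263]), ([0.4935, -0.378, 0.0073], 0.67, [474, 236])]
tag_notch [([0.5325, -0.377, 0.0007], 0.89, [513, 176])]
[ 48.1445  13.8623 -19.2295 112.9558   5.627   54.0019 -31.3117] [ 0.431  -0.2868  0.033 ] [179.9379  -0.0058  32.5625]
delta tool mm [ 193.6783 -192.1515   -0.4926] wz 0.06518402719302685 [ 0.4302 -0.2862  0.0319] [-179.9335    0.0328   32.5652] q [ 48.1372  13.9391 -19.2206 113.0122   5.6224  54.0036 -31.3094] F [ 0.5597 -0.3374 -0.7953] [0.0033 0.0006 0.0006] 0.029427284661332827 24.99565690755844
```

View pics/w3.png

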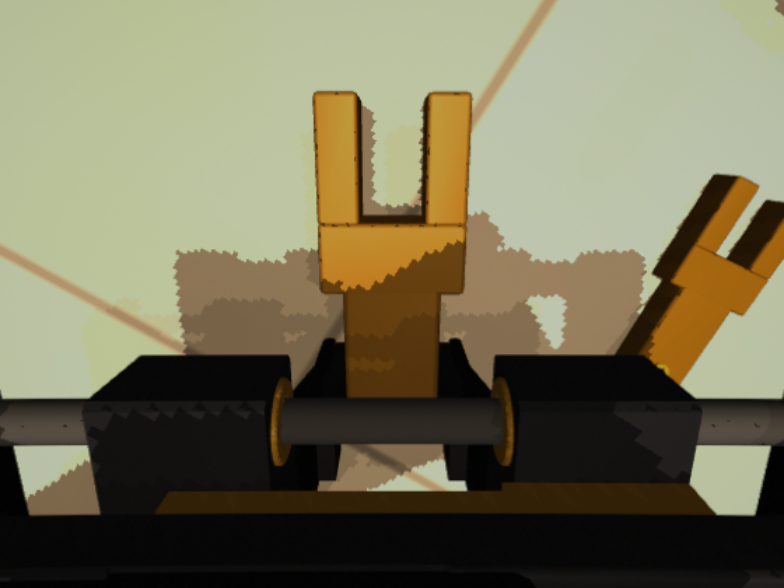

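Tag held, notch centred at picture px (393,160). Moving to a stand-off before the gauge.

```bash
python3 -m creep '[{"wx":0,"wy":0,"wz":0,"tx":15,"ty":-20,"tz":-10,"gripper":-1},{"wx":0,"wy":0,"wz":0,"tx":36,"ty":-47,"tz":-20,"gripper":-1},{"wx":0,"wy":0,"wz":0,"tx":57,"ty":-74,"tz":-20,"gripper":-1},{"wx":0,"wy":0,"wz":0,"tx":78,"ty":-101,"tz":-20,"gripper":-1},{"wx":0,"wy":0,"wz":0,"tx":99,"ty":-129,"tz":-20,"gripper":-1}]' 25
python3 -m creep '[{"wx":0,"wy":0,"wz":0,"tx":20,"ty":-25,"tz":0,"gripper":-1},{"wx":0,"wy":0,"wz":0,"tx":36,"ty":-48,"tz":0,"gripper":-1},{"wx":0,"wy":0,"wz":0,"tx":48,"ty":-64,"tz":0,"gripper":-1},{"wx":0,"wy":0,"wz":0,"tx":48,"ty":-64,"tz":0,"gripper":-1},{"wx":0,"wy":0,"wz":0,"tx":48,"ty":-64,"tz":0,"gripper":-1}]' 25
cat > wg.py <<'E'
from h import *
import sys
np.set_printoptions(precision=4,suppress=True)
im,d,i,M=cam("wrist"); P=cloud(d,i,M); save(sys.argv[1],cv2.resize(im,None,fx=1.4,fy=1.4)); o=get_obs()
def circ(lo,hi,r):
    m=(P[...,2]>lo)&(P[...,2]<hi)&(np.hypot(P[...,0]-.57,P[...,1]-.032)<r)
    X=P[m]; c,rad=cv2.minEnclosingCircle(X[:,:2].astype(np.float32)*1000) if len(X) else (0,0); print(lo,hi,len(X),c,rad,np.median(X[:,2]) if len(X) else 0)
circ(.064,.076,.04); circ(.08,.095,.03); circ(.034,.062,.04)
m=(abs(P[...,2]-.008)<.004)&(np.hypot(P[...,0]-.57,P[...,1]-.032)<.05);print("foot",m.sum(),P[m].mean(0) if m.any() else 0)
M2=np.linalg.inv(M)
for w in ("gauge","foot_top","collar","tag_notch","collar_mark"): print(w,[(np.round(r["point"],4).tolist(),round(r["confidence"],2),pix(i,M,r["point"])) for r in nets.place_of(w,"wrist")])
E
python3 wg.py w4; python3 to.py .518 -.001 .0136 32.5
```

```text
time_s: 5.62
tool_pos: [0.4445, -0.1231, 0.0523]
tool_rot: [-180.0, 0.0, 32.5]
force: [1.2, 0.5, -1.1]
grip_width: 0.0297
grasp_force: 25.0
time_s: 6.03
tool_pos: [0.4505, -0.0437, 0.0521]
tool_rot: [-180.0, 0.0, 32.7]
force: [-0.1, -0.5, -0.5]
grip_width: 0.03
grasp_force: 25.0
0.064 0.076 0 0 0 0
0.08 0.095 0 0 0 0
0.034 0.062 219 (550.51171875, 18.014055252075195) 10.269003868103027 0.04464507918888183
foot 5636 [0.5484 0.0171 0.007 ]
gauge []
foot_top []
collar []
tag_notch []
collar_mark []
delta tool mm [80.9471 -1.7545 38.7521] wz -0.06251580250948052 [ 0.4506 -0.0459  0.0524] [-179.9959    0.0206   32.4375] q [ 32.5754   5.6155 -31.0686 120.121    3.5384  55.1356 -57.9593] F [ 0.198   0.539  -0.9918] [-0.0502  0.0225  0.0025] 0.029372352963449724 24.995614886283875
```

View pics/w4.png

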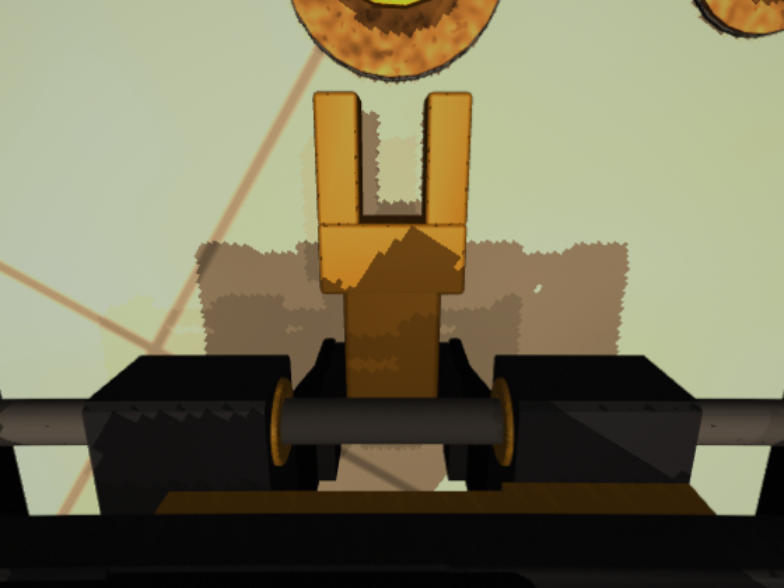

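```bash
cat > fit.py <<'E'
from h import *
from scipy.optimize import least_squares
np.set_printoptions(precision=2,suppress=True)
im,d,i,M=cam("wrist"); P=cloud(d,i,M); o=get_obs()
W=Ro.from_euler('xyz',o["tool_rot"],degrees=True).as_matrix(); T=(P-o["tool_pos"])@W*1000
m=((abs(P[...,2]-.0078)<.0035)&(T[...,0]>60)&(abs(T[...,1])<60)&(np.arange(560)[None]<480)).astype(np.uint8)
n,l,s,c=cv2.connectedComponentsWithStats(m); k=1+s[1:,4].argmax()
# outermost foot point per column (largest row)
B=[]
for u in range(560):
    v=np.where(l[:,u]==k)[0]
    if len(v): B.append(T[v.max(),u])
B=np.array(B); B=B[10:-10]
f=lambda p:np.hypot(B[:,0]-p[0],B[:,1]-p[1])-42
r=least_squares(f,[141,0],loss='soft_l1'); g=r.x
print("foot centre in tool",g,"rms",np.std(f(g)),"world",W@np.r_[g,0]+o["tool_pos"]*1000,"foot z",np.median(P[l==k][:,2]))
t=(abs(T[...,2]+17.5)<5)&(T[...,0]>70)&(T[...,0]<86)&(abs(T[...,1])<30)
y=T[t][:,1]; print("prongs",y.min(),y[y<0].max(),y[y>0].min(),y.max(),"top z",np.median(P[t][:,2]))
t=(abs(T[...,2]+17.5)<5)&(T[...,0]>20)&(T[...,0]<120)&(abs(T[...,1])<30)
print("tip x",np.percentile(T[t][:,0],99.7)); q=t&(abs(T[...,1])<7); print("notch end x",np.percentile(T[q][:,0],99.5))
E
python3 fit.py
```

```text
foot centre in tool [143.45  -0.73] rms 0.4140672982500507 world [571.33  31.95  52.39] foot z 0.0069952185757594515
prongs -21.023529013237628 -8.464682005719046 10.39359233383428 22.943804506765776 top z 0.06885767584700211
tip x 88.71211798313271
notch end x 53.33754502156956
```

```bash
python3 -m creep '[{"wx":0,"wy":0,"wz":0,"tx":0,"ty":-1.7,"tz":15,"gripper":-1},{"wx":0,"wy":0,"wz":0,"tx":0,"ty":-1.7,"tz":30,"gripper":-1},{"wx":0,"wy":0,"wz":0,"tx":0,"ty":-1.7,"tz":38.5,"gripper":-1},{"wx":0,"wy":0,"wz":0,"tx":0,"ty":-1.7,"tz":38.5,"gripper":-1},{"wx":0,"wy":0,"wz":0,"tx":0,"ty":-1.7,"tz":38.5,"gripper":-1}]' 25
python3 fit.py; python3 to.py .5193 -.0008 .0140 32.5
```

```text
time_s: 6.8
tool_pos: [0.4496, -0.0435, 0.0138]
tool_rot: [-180.0, 0.0, 32.5]
force: [0.3, 0.1, -0.3]
grip_width: 0.0297
grasp_force: 25.0
foot centre in tool [142.7    1.65] rms 0.31855148480957357 world [571.33  31.91  14.35] foot z 0.006981258379207683
prongs -21.465660768564245 -8.974735292196282 9.912060942208326 22.38426325538369 top z 0.030255108498610073
tip x 88.41850377003469
notch end x 53.03659091644388
delta tool mm [81.2457  1.2361  0.342 ] wz 0.04763610069913682 [ 0.4501 -0.0435  0.0143] [179.9957  -0.0117  32.5476] q [ 31.6309   9.223  -30.9363 121.8772   6.1401  50.3437 -60.3563] F [ 0.4674 -0.1182 -0.5572] [-0.0303 -0.0411 -0.0045] 0.029659808099583348 24.99555766582489
```

```bash
python3 -m creep '[{"wx":0,"wy":0,"wz":0,"tx":10,"ty":1.2,"tz":0,"gripper":-1},{"wx":0,"wy":0,"wz":0,"tx":22,"ty":1.2,"tz":0,"gripper":-1},{"wx":0,"wy":0,"wz":0,"tx":34,"ty":1.2,"tz":0,"gripper":-1},{"wx":0,"wy":0,"wz":0,"tx":40,"ty":1.2,"tz":0,"gripper":-1},{"wx":0,"wy":0,"wz":0,"tx":40,"ty":1.2,"tz":0,"gripper":-1}]' 25
python3 - <<'E'
from h import *
im,d,i,M=cam("wrist"); save("w5",cv2.resize(im,None,fx=1.4,fy=1.4))
for c in ("side",):
    im,d,i,M=cam(c); save("s5",cv2.resize(im[170:270,220:340],None,fx=6,fy=6))
E
python3 to.py .5193 -.0008 .0140 32.5
```

```text
time_s: 7.27
tool_pos: [0.4863, -0.0213, 0.0146]
tool_rot: [180.0, -0.1, 32.7]
force: [-0.2, 0.9, -1.4]
grip_width: 0.0297
grasp_force: 25.0
delta tool mm [41.2483  0.5956 -0.0296] wz 0.10716021876482529 [ 0.4842 -0.0225  0.014 ] [-179.9814    0.0253   32.6072] q [ 28.5043  13.3017 -31.3167 117.6129   8.8062  51.3316 -65.0503] F [-0.7957 -0.4203 -1.2829] [-0.0375  0.0398  0.0306] 0.030025746962319962 24.99556303024292
```

View pics/w5.png

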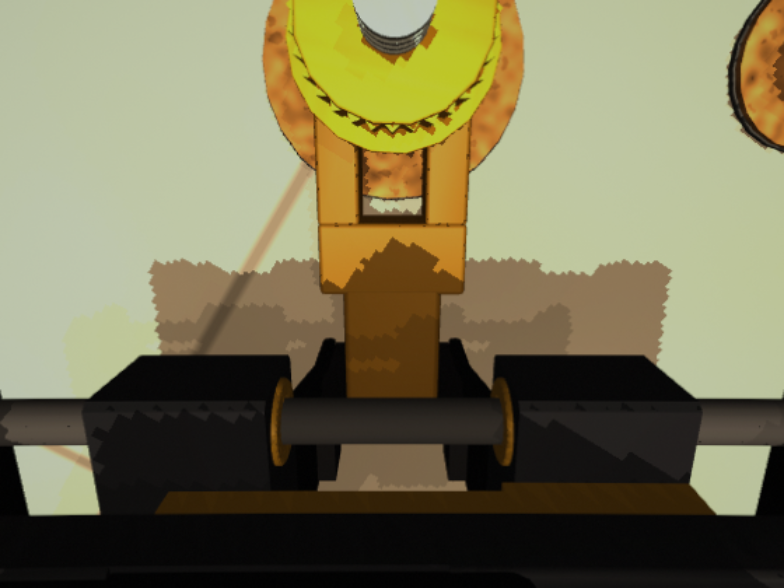

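View pics/s5.png

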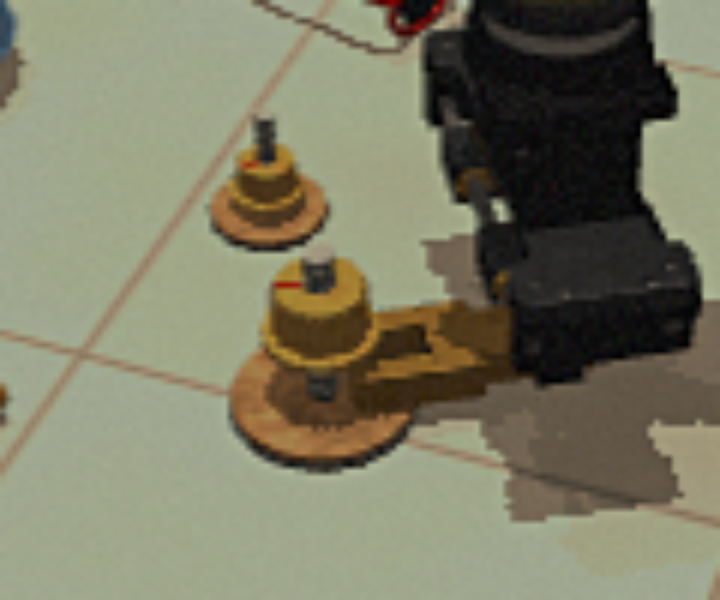

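The post (col 395) lines up with the notch (col 393), and the head is entering under the flange. Sliding on.

```bash
python3 -m creep '[{"wx":0,"wy":0,"wz":0,"tx":10,"ty":0.5,"tz":0,"gripper":-1},{"wx":0,"wy":0,"wz":0,"tx":20,"ty":0.5,"tz":0,"gripper":-1},{"wx":0,"wy":0,"wz":0,"tx":30,"ty":0.5,"tz":0,"gripper":-1},{"wx":0,"wy":0,"wz":0,"tx":36,"ty":0.5,"tz":0,"gripper":-1},{"wx":0,"wy":0,"wz":0,"tx":36,"ty":0.5,"tz":0,"gripper":-1}]' 25
python3 to.py .5193 -.0008 .0140 32.5
python3 -m creep '[{"wx":0,"wy":0,"wz":0,"tx":1,"ty":0,"tz":0,"gripper":-1},{"wx":0,"wy":0,"wz":0,"tx":2,"ty":0,"tz":0,"gripper":-1},{"wx":0,"wy":0,"wz":0,"tx":3,"ty":0,"tz":0,"gripper":-1},{"wx":0,"wy":0,"wz":0,"tx":3,"ty":0,"tz":0,"gripper":-1}]' 25
```

```text
time_s: 7.78
tool_pos: [0.5165, -0.0023, 0.0143]
tool_rot: [-180.0, -0.1, 32.7]
force: [-0.2, -0.9, -0.5]
grip_width: 0.0298
grasp_force: 25.0
delta tool mm [3.1776 0.2325 0.2645] wz 0.15430446359262362 [ 0.5165 -0.0023  0.0143] [-179.9881   -0.1004   32.6543] q [ 25.5463  16.9346 -31.3642 113.4576  10.9589  52.3956 -68.7725] F [-0.2131 -0.9365 -0.4666] [-0.0203  0.0356  0.0276] 0.029813092576784477 24.99592423439026
time_s: 8.12
tool_pos: [0.5173, -0.0024, 0.014]
tool_rot: [180.0, 0.0, 32.5]
force: [0.0, -0.3, -0.9]
grip_width: 0.03
grasp_force: 25.0
```

```bash
python3 -m creep '[{"wx":0,"wy":0,"wz":0,"tx":1,"ty":0,"tz":0,"gripper":-1},{"wx":0,"wy":0,"wz":0,"tx":2,"ty":0,"tz":0,"gripper":-1},{"wx":0,"wy":0,"wz":0,"tx":2,"ty":0,"tz":0,"gripper":-1},{"wx":0,"wy":0,"wz":0,"tx":2,"ty":0,"tz":0,"gripper":-1}]' 25; python3 to.py .5193 -.0008 .0140 32.5
```

```text
time_s: 8.45
tool_pos: [0.5191, -0.0012, 0.014]
tool_rot: [180.0, 0.0, 32.6]
force: [-0.7, -0.1, -1.8]
grip_width: 0.0301
grasp_force: 25.0
delta tool mm [ 0.408  -0.1908  0.0496] wz 0.061957602914098686 [ 0.5191 -0.0012  0.014 ] [179.9949   0.0032  32.562 ] q [ 25.2444  17.296  -31.2994 113.0529  11.2213  52.5831 -69.2025] F [-0.7003 -0.0725 -1.812 ] [ 0.0168  0.0249 -0.0217] 0.030066367971686433 24.995611310005188
```

```bash
python3 -m creep '[{"wx":0,"wy":0,"wz":0,"tx":0.8,"ty":0,"tz":0,"gripper":-1},{"wx":0,"wy":0,"wz":0,"tx":1.5,"ty":0,"tz":0,"gripper":-1},{"wx":0,"wy":0,"wz":0,"tx":1.5,"ty":0,"tz":0,"gripper":-1}]' 25; python3 to.py .5193 -.0008 .0140 32.5
python3 -m creep '[{"wx":0,"wy":0,"wz":0,"tx":0,"ty":0,"tz":1,"gripper":-1},{"wx":0,"wy":0,"wz":0,"tx":0,"ty":0,"tz":2.5,"gripper":-1},{"wx":0,"wy":0,"wz":0,"tx":0,"ty":0,"tz":2.5,"gripper":-1},{"wx":0,"wy":0,"wz":0,"tx":0,"ty":0,"tz":2.5,"gripper":-1}]' 25; python3 to.py .5193 -.0008 .0140 32.5
```

```text
time_s: 8.7
tool_pos: [0.5193, -0.0011, 0.0138]
tool_rot: [-180.0, 0.1, 32.5]
force: [-3.3, -1.9, 1.8]
grip_width: 0.0299
grasp_force: 25.0
delta tool mm [ 0.1703 -0.2234 -0.2345] wz 0.04364524081672272 [ 0.5193 -0.0011  0.0138] [-179.982     0.1499   32.5436] q [ 25.1285  17.4409 -31.2575 112.9159  11.336   52.7396 -69.3452] F [-3.2636 -1.9236  1.7857] [-0.4606  0.6824  0.0155] 0.029926699980770913 24.99583214521408
time_s: 9.03
tool_pos: [0.5193, -0.0011, 0.0111]
tool_rot: [-180.0, 0.1, 32.5]
force: [-3.9, -4.0, 0.5]
grip_width: 0.0299
grasp_force: 25.0
delta tool mm [ 0.1372 -0.3004 -2.9238] wz 0.03278224526476947 [ 0.5193 -0.0011  0.0111] [-179.9829    0.1277   32.5328] q [ 25.0605  17.6703 -31.1863 113.0185  11.4952  52.4219 -69.4694] F [-3.9164 -3.9575  0.5071] [-0.6855  0.9246 -0.0441] 0.029907278995042173 24.996586740016937
```

```bash
python3 -m creep '[{"wx":0,"wy":0,"wz":0,"tx":0,"ty":0,"tz":0.5,"gripper":-1},{"wx":0,"wy":0,"wz":0,"tx":0,"ty":0,"tz":1,"gripper":-1},{"wx":0,"wy":0,"wz":0,"tx":0,"ty":0,"tz":1,"gripper":-1}]' 25; python3 to.py .5193 -.0008 .0140 32.5
```

```text
time_s: 9.28
tool_pos: [0.5194, -0.0012, 0.0103]
tool_rot: [-180.0, 0.1, 32.5]
force: [-6.3, -3.7, 2.6]
grip_width: 0.0298
grasp_force: 25.0
delta tool mm [ 0.1284 -0.3469 -3.6538] wz 0.035815257837278125 [ 0.5194 -0.0012  0.0103] [-179.9901    0.1352   32.5358] q [ 25.0338  17.74   -31.1669 113.0376  11.557   52.3485 -69.5154] F [-6.3286 -3.6857  2.6235] [-0.7005  1.0641 -0.0057] 0.029793651148444806 24.996071755886078
```

```bash
python3 -m creep '[{"wx":0,"wy":0,"wz":0,"tx":0,"ty":0,"tz":0,"gripper":1},{"wx":0,"wy":0,"wz":0,"tx":0,"ty":0,"tz":0,"gripper":1},{"wx":0,"wy":0,"wz":0,"tx":0,"ty":0,"tz":0,"gripper":1},{"wx":0,"wy":0,"wz":0,"tx":0,"ty":0,"tz":0,"gripper":1},{"wx":0,"wy":0,"wz":0,"tx":0,"ty":0,"tz":0,"gripper":1}]' 
python3 -m creep '[{"wx":0,"wy":0,"wz":0,"tx":0,"ty":0,"tz":-10,"gripper":1},{"wx":0,"wy":0,"wz":0,"tx":0,"ty":0,"tz":-35,"gripper":1},{"wx":0,"wy":0,"wz":0,"tx":0,"ty":0,"tz":-70,"gripper":1},{"wx":0,"wy":0,"wz":0,"tx":-10,"ty":0,"tz":-105,"gripper":1},{"wx":0,"wy":0,"wz":0,"tx":-20,"ty":0,"tz":-135,"gripper":1}]' 
python3 -m creep '[{"wx":0,"wy":0,"wz":0,"tx":0,"ty":0,"tz":0,"gripper":1},{"wx":0,"wy":0,"wz":0,"tx":0,"ty":0,"tz":0,"gripper":1},{"wx":0,"wy":0,"wz":0,"tx":0,"ty":0,"tz":0,"gripper":1}]' 
python3 wg.py w6; python3 to.py .5713 .032 .09 32.5
```

```text
time_s: 9.7
tool_pos: [0.5209, 0.0001, 0.0108]
tool_rot: [180.0, -0.1, 32.6]
force: [0.3, 0.2, -0.3]
grip_width: 0.0555
grasp_force: 0.0
time_s: 10.12
tool_pos: [0.5041, -0.0103, 0.1485]
tool_rot: [180.0, -0.1, 32.7]
force: [0.6, -0.2, -0.6]
grip_width: 0.0843
grasp_force: 0.0
time_s: 10.37
tool_pos: [0.5034, -0.011, 0.1456]
tool_rot: [180.0, -0.0, 32.6]
force: [0.0, 0.4, 0.2]
grip_width: 0.0867
grasp_force: 0.0
0.064 0.076 2804 (570.1942749023438, 31.23553466796875) 21.005084991455078 0.06947200492908423
0.08 0.095 454 (570.1636962890625, 31.304546356201172) 6.933235168457031 0.08719607244795015
0.034 0.062 1086 (570.1368408203125, 31.400663375854492) 25.78432273864746 0.045490199162289774
foot 2885 [0.5759 0.0356 0.007 ]
gauge [([0.6475, -0.0815, 0.0015], 0.95, [447, 92]), ([0.5684, 0.0322, 0.0071], 0.72, [277, 100])]
foot_top [([0.6497, -0.0787, 0.0057], 0.65, [448, 88])]
collar [([0.6456, -0.0831, 0.0177], 0.94, [456, 95]), ([0.5755, 0.0291, 0.0399], 0.76, [286, 93]), ([0.5246, -0.0019, 0.0175], 0.54, [283, 170])]
tag_notch []
collar_mark [([0.5845, 0.0386, 0.0739], 0.95, [281, 70]), ([0.6512, -0.0779, 0.0338], 0.59, [467, 84]), ([0.5242, -0.0024, 0.021], 0.23, [284, 171])]
delta tool mm [80.7253  0.7832 54.4158] wz 0.08836328829790574 [ 0.503  -0.0108  0.1445] [-179.9141    0.0751   32.5884] q [ 29.4917   5.66   -32.7081 108.3599   3.2776  67.0147 -61.7877] F [0.3297 0.3853 0.4219] [-0.0096  0.0346 -0.005 ] 0.08710849346448923 0.0
```

View pics/w6.png

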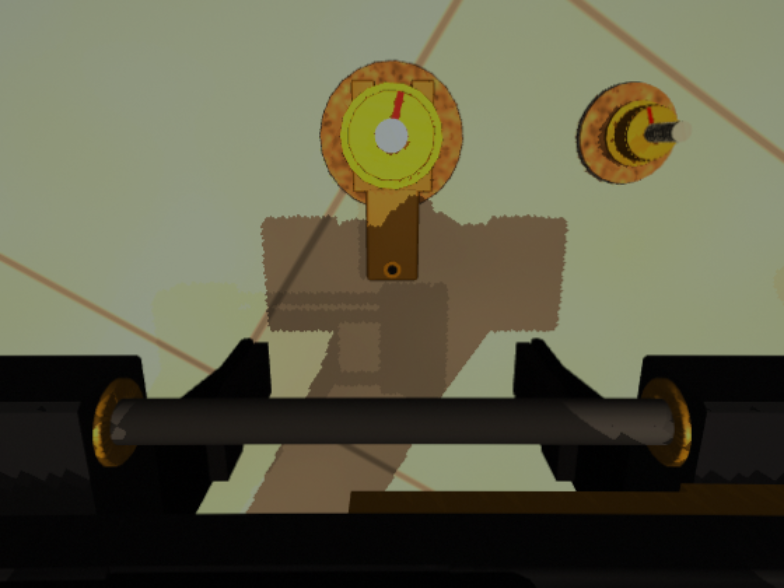

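Tag is seated: handle centred at col 392, in line with the post at 391, lying under the flange. Now over the collar, wound back anticlockwise for range.

```bash
python3 -m creep '[{"wx":0,"wy":0,"wz":-7,"tx":20,"ty":0.5,"tz":0,"gripper":1},{"wx":0,"wy":0,"wz":-14,"tx":40,"ty":0.5,"tz":0,"gripper":1},{"wx":0,"wy":0,"wz":-21,"tx":60,"ty":0.5,"tz":0,"gripper":1},{"wx":0,"wy":0,"wz":-28,"tx":80,"ty":0.5,"tz":0,"gripper":1},{"wx":0,"wy":0,"wz":-35,"tx":80,"ty":0.5,"tz":0,"gripper":1}]' 
python3 -m creep '[{"wx":0,"wy":0,"wz":-7,"tx":0,"ty":0,"tz":0,"gripper":1},{"wx":0,"wy":0,"wz":-14,"tx":0,"ty":0,"tz":0,"gripper":1},{"wx":0,"wy":0,"wz":-21,"tx":0,"ty":0,"tz":0,"gripper":1},{"wx":0,"wy":0,"wz":-28,"tx":0,"ty":0,"tz":0,"gripper":1},{"wx":0,"wy":0,"wz":-35,"tx":0,"ty":0,"tz":0,"gripper":1}]' 
python3 -m creep '[{"wx":0,"wy":0,"wz":-7,"tx":0,"ty":0,"tz":0,"gripper":1},{"wx":0,"wy":0,"wz":-14,"tx":0,"ty":0,"tz":0,"gripper":1},{"wx":0,"wy":0,"wz":-21,"tx":0,"ty":0,"tz":0,"gripper":1},{"wx":0,"wy":0,"wz":-28,"tx":0,"ty":0,"tz":0,"gripper":1},{"wx":0,"wy":0,"wz":-35,"tx":0,"ty":0,"tz":0,"gripper":1}]'
python3 -m creep '[{"wx":0,"wy":0,"wz":0,"tx":0,"ty":0,"tz":0,"gripper":1},{"wx":0,"wy":0,"wz":0,"tx":0,"ty":0,"tz":0,"gripper":1},{"wx":0,"wy":0,"wz":0,"tx":0,"ty":0,"tz":0,"gripper":1}]'
python3 to.py .5708 .0317 .049 137
```

```text
time_s: 11.08
tool_pos: [0.5734, 0.0347, 0.145]
tool_rot: [-180.0, -0.2, 68.1]
force: [-1.2, 1.3, 0.2]
grip_width: 0.087
grasp_force: 0.0
time_s: 11.5
tool_pos: [0.5709, 0.0317, 0.1448]
tool_rot: [-179.9, -0.0, 102.9]
force: [0.8, -0.5, 0.9]
grip_width: 0.0866
grasp_force: 0.0
time_s: 11.92
tool_pos: [0.5709, 0.0317, 0.1449]
tool_rot: [-180.0, -0.1, 137.9]
force: [0.4, -0.5, 0.4]
grip_width: 0.0873
grasp_force: 0.0
time_s: 12.17
tool_pos: [0.5711, 0.0315, 0.1452]
tool_rot: [-180.0, -0.0, 137.4]
force: [0.0, 0.3, -0.5]
grip_width: 0.0873
grasp_force: 0.0
delta tool mm [ 0.2392 -0.0317 96.1915] wz 0.38982316867100053 [0.5711 0.0315 0.1452] [-179.986    -0.0332  137.3898] q [ 34.6883  17.6511 -47.5293  98.8504  13.7848  69.6083  31.0342] F [ 0.0244  0.3254 -0.4644] [ 0.0586 -0.096  -0.0057] 0.08725712984595262 0.0
```

```bash
python3 -m creep '[{"wx":0,"wy":0,"wz":0,"tx":0,"ty":0,"tz":25,"gripper":1},{"wx":0,"wy":0,"wz":0,"tx":0,"ty":0,"tz":50,"gripper":1},{"wx":0,"wy":0,"wz":0,"tx":0,"ty":0,"tz":75,"gripper":1},{"wx":0,"wy":0,"wz":0,"tx":0,"ty":0,"tz":90,"gripper":1},{"wx":0,"wy":0,"wz":0,"tx":0,"ty":0,"tz":96,"gripper":1}]' 4.5
python3 -m creep '[{"wx":0,"wy":0,"wz":0,"tx":0,"ty":0,"tz":0,"gripper":-1},{"wx":0,"wy":0,"wz":0,"tx":0,"ty":0,"tz":0,"gripper":-1},{"wx":0,"wy":0,"wz":0,"tx":0,"ty":0,"tz":0,"gripper":-1},{"wx":0,"wy":0,"wz":0,"tx":0,"ty":0,"tz":0,"gripper":-1},{"wx":0,"wy":0,"wz":0,"tx":0,"ty":0,"tz":0,"gripper":-1}]' 4.5
python3 -m creep '[{"wx":0,"wy":0,"wz":0,"tx":0,"ty":0,"tz":0,"gripper":-1},{"wx":0,"wy":0,"wz":0,"tx":0,"ty":0,"tz":0,"gripper":-1},{"wx":0,"wy":0,"wz":0,"tx":0,"ty":0,"tz":0,"gripper":-1},{"wx":0,"wy":0,"wz":0,"tx":0,"ty":0,"tz":0,"gripper":-1},{"wx":0,"wy":0,"wz":0,"tx":0,"ty":0,"tz":0,"gripper":-1}]' 4.5
python3 to.py .5708 .0317 .049 137
```

```text
time_s: 12.58
tool_pos: [0.5692, 0.0313, 0.0468]
tool_rot: [-179.8, -0.2, 137.5]
force: [-0.2, 0.0, -0.2]
grip_width: 0.0867
grasp_force: 0.0
time_s: 13.0
tool_pos: [0.572, 0.0315, 0.0507]
tool_rot: [179.9, 0.1, 137.5]
force: [0.5, 0.5, -0.3]
grip_width: 0.0611
grasp_force: 0.0
time_s: 13.42
tool_pos: [0.5712, 0.0314, 0.0497]
tool_rot: [-180.0, 0.0, 137.6]
force: [-1.1, -0.5, 1.6]
grip_width: 0.0397
grasp_force: 4.5
delta tool mm [ 0.5058 -0.0517  0.716 ] wz 0.5569554158029462 [0.5712 0.0314 0.0497] [-179.9882    0.015   137.557 ] q [ 31.9014  23.8594 -44.9779 103.9885  19.2817  60.0887  27.1404] F [-1.0645 -0.4508  1.567 ] [-0.0048 -0.0052 -0.0632] 0.03973231741430091 4.500064551830292
```

```bash
python3 -m creep '[{"wx":0,"wy":0,"wz":7,"tx":0,"ty":0,"tz":0.47,"gripper":-1},{"wx":0,"wy":0,"wz":14,"tx":0,"ty":0,"tz":0.93,"gripper":-1},{"wx":0,"wy":0,"wz":21,"tx":0,"ty":0,"tz":1.4,"gripper":-1},{"wx":0,"wy":0,"wz":28,"tx":0,"ty":0,"tz":1.87,"gripper":-1},{"wx":0,"wy":0,"wz":35,"tx":0,"ty":0,"tz":2.33,"gripper":-1}]' 4.5
python3 to.py .5708 .0317 .049 137
python3 -m creep '[{"wx":0,"wy":0,"wz":7,"tx":0,"ty":0,"tz":0.47,"gripper":-1},{"wx":0,"wy":0,"wz":14,"tx":0,"ty":0,"tz":0.93,"gripper":-1},{"wx":0,"wy":0,"wz":21,"tx":0,"ty":0,"tz":1.4,"gripper":-1},{"wx":0,"wy":0,"wz":28,"tx":0,"ty":0,"tz":1.87,"gripper":-1},{"wx":0,"wy":0,"wz":35,"tx":0,"ty":0,"tz":2.33,"gripper":-1}]' 4.5
python3 to.py .5708 .0317 .049 137
python3 - <<'E'
from h import *
im,d,i,M=cam("side"); save("s7",cv2.resize(im[190:260,230:320],None,fx=8,fy=8))
P=cloud(d,i,M)
E
```

```text
time_s: 13.83
tool_pos: [0.5707, 0.0311, 0.0473]
tool_rot: [-179.9, 0.0, 102.2]
force: [-3.3, -0.5, 2.5]
grip_width: 0.04
grasp_force: 4.5
delta tool mm [ 0.5947  0.2295 -1.6713] wz -34.793772377087436 [0.5707 0.0311 0.0473] [-179.9254    0.0366  102.2062] q [ 26.669   22.1671 -38.3528 104.2652  15.8838  59.083   -5.6929] F [-3.2508 -0.5296  2.4728] [-0.2605  0.3587 -0.0183] 0.03998288436436883 4.492076821625233
time_s: 14.25
tool_pos: [0.5701, 0.0311, 0.0449]
tool_rot: [-179.9, 0.1, 67.2]
force: [-3.6, -1.5, 4.3]
grip_width: 0.0395
grasp_force: 4.5
delta tool mm [ 0.7725  0.4281 -4.0524] wz -69.7868541260869 [0.5701 0.0311 0.0449] [-179.8939    0.1047   67.2131] q [ 21.5991  20.9501 -32.1571 104.5508  12.9642  58.3033 -38.5312] F [-3.5995 -1.5478  4.2678] [-0.2179  0.7787 -0.0029] 0.03953201303322699 4.492387846112251
```

View pics/s7.png

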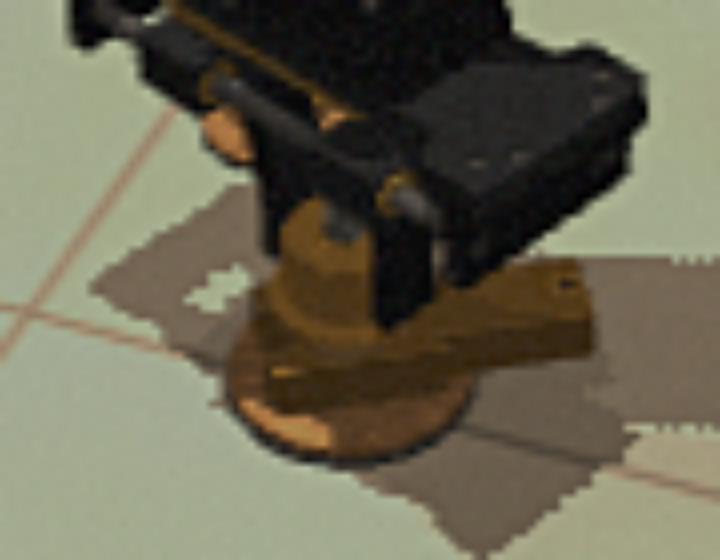

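Run:
```python
from h import *
np.set_printoptions(precision=4,suppress=True)
for c in ("side","top","wrist"):
    im,d,i,M=cam(c); P=cloud(d,i,M)
    r=np.hypot(P[...,0]-.5708,P[...,1]-.0317)
    m=(r<.019)&(r>.009)&(P[...,2]>.05)&(P[...,2]<.08)
    print(c,m.sum(),np.histogram(P[m][:,2],bins=np.arange(.05,.081,.002))[0])
    print([(np.round(r["point"],4).tolist(),round(r["confidence"],2)) for r in nets.place_of("collar_mark",c)])
```

```text
side 44 [ 0  1  1  0  0  2 12 23  4  1  0  0  0  0  0]
[([0.5788, 0.0238, 0.062], 0.68)]
top 0 [0 0 0 0 0 0 0 0 0 0 0 0 0 0 0]
[([0.6533, -0.0772, 0.0318], 0.49)]
wrist 2392 [   7    4    6    6    7    9  296 2035   22    0    0    0    0    0
    0]
[([0.5819, 0.021, 0.069], 0.63)]
```

```bash
python3 -m creep '[{"wx":0,"wy":0,"wz":7,"tx":0,"ty":0,"tz":0.3,"gripper":-1},{"wx":0,"wy":0,"wz":14,"tx":0,"ty":0,"tz":0.7,"gripper":-1},{"wx":0,"wy":0,"wz":21,"tx":0,"ty":0,"tz":1.2,"gripper":-1},{"wx":0,"wy":0,"wz":28,"tx":0,"ty":0,"tz":1.6,"gripper":-1},{"wx":0,"wy":0,"wz":35,"tx":0,"ty":0,"tz":2.1,"gripper":-1}]' 4.5
python3 to.py .5708 .0317 .049 137
python3 -m creep '[{"wx":0,"wy":0,"wz":7,"tx":0,"ty":0,"tz":0.4,"gripper":-1},{"wx":0,"wy":0,"wz":14,"tx":0,"ty":0,"tz":0.9,"gripper":-1},{"wx":0,"wy":0,"wz":21,"tx":0,"ty":0,"tz":1.4,"gripper":-1}]' 4.5
python3 to.py .5708 .0317 .049 137
```

```text
time_s: 15.02
tool_pos: [0.5699, 0.0317, 0.0425]
tool_rot: [-179.9, 0.1, 32.4]
force: [-5.4, -0.8, 5.9]
grip_width: 0.0396
grasp_force: 4.5
delta tool mm [ 0.7528  0.4904 -6.5164] wz -104.59573129247333 [0.5699 0.0317 0.0425] [-179.9137    0.1351   32.4043] q [ 16.7178  20.0916 -26.3298 104.8294  10.3675  57.6082 -71.4271] F [-5.3766 -0.7734  5.9274] [-0.0496  1.2086 -0.0461] 0.03961614711749307 4.492712616920471
time_s: 15.27
tool_pos: [0.5698, 0.0319, 0.0411]
tool_rot: [-180.0, 0.2, 11.4]
force: [-4.7, -0.3, 4.6]
grip_width: 0.0398
grasp_force: 4.5
delta tool mm [ 0.9008  0.4032 -7.9308] wz -125.58608052093739 [0.5698 0.0319 0.0411] [-179.9569    0.1613   11.4139] q [ 13.8158  19.69   -22.9093 104.9929   8.9325  57.2473 -91.3499] F [-4.7427 -0.2657  4.6342] [ 0.0403  1.2037 -0.0576] 0.03981187574688918 4.491804465651512
```

```bash
cat > s.py <<'E'
from h import *
np.set_printoptions(precision=3,suppress=True)
o=get_obs(); print("   pos",o["tool_pos"]*1000,"yaw",round(o["tool_rot"][2],2),"F",o["force"],"T",o["wrist_torque"],"j7",o["qpos"][6].round(1))
E
python3 -m creep '[{"wx":0,"wy":0,"wz":4,"tx":0,"ty":0,"tz":0.27,"gripper":-1},{"wx":0,"wy":0,"wz":7,"tx":0,"ty":0,"tz":0.47,"gripper":-1}]' 4.5 >/dev/null; python3 s.py
python3 -m creep '[{"wx":0,"wy":0,"wz":4,"tx":0,"ty":0,"tz":0.27,"gripper":-1},{"wx":0,"wy":0,"wz":7,"tx":0,"ty":0,"tz":0.47,"gripper":-1}]' 4.5 >/dev/null; python3 s.py
python3 -c "
from h import *
for k in range(2): print([(np.round(r['point'],4).tolist(),round(r['confidence'],2)) for c in ('wrist','side') for _ in [cam(c)] for r in nets.place_of('collar_mark',c)])
im,d,i,M=cam('wrist'); P=cloud(d,i,M); r=np.hypot(P[...,0]-.5708,P[...,1]-.0317); m=(r<.019)&(r>.009)&(P[...,2]>.05)&(P[...,2]<.08); print(np.median(P[m][:,2]))"
```

```text
pos [569.815  32.028  40.598] yaw 4.57 F [-5.579 -0.309  5.014] T [ 0.046  1.228 -0.005] j7 -97.9
   pos [569.846  32.081  40.116] yaw -2.42 F [-5.265 -0.048  4.732] T [ 0.066  1.167 -0.003] j7 -104.5
[([0.5644, 0.0213, 0.0658], 0.79), ([0.6514, -0.0761, 0.0313], 0.79), ([0.5626, 0.0216, 0.0597], 0.52)]
[([0.6504, -0.0785, 0.0321], 0.88), ([0.5635, 0.0185, 0.0631], 0.83), ([0.5631, 0.0213, 0.0598], 0.62)]
0.06007690481626962
```

```bash
for k in 1 2; do :; done
python3 -m creep '[{"wx":0,"wy":0,"wz":3,"tx":0,"ty":0,"tz":0.2,"gripper":-1},{"wx":0,"wy":0,"wz":5,"tx":0,"ty":0,"tz":0.33,"gripper":-1}]' 4.5 >/dev/null; python3 s.py
python3 -m creep '[{"wx":0,"wy":0,"wz":3,"tx":0,"ty":0,"tz":0.2,"gripper":-1},{"wx":0,"wy":0,"wz":5,"tx":0,"ty":0,"tz":0.33,"gripper":-1}]' 4.5 >/dev/null; python3 s.py
python3 -m creep '[{"wx":0,"wy":0,"wz":3,"tx":0,"ty":0,"tz":0.2,"gripper":-1},{"wx":0,"wy":0,"wz":5,"tx":0,"ty":0,"tz":0.33,"gripper":-1}]' 4.5 >/dev/null; python3 s.py
python3 -m creep '[{"wx":0,"wy":0,"wz":3,"tx":0,"ty":0,"tz":0.2,"gripper":-1},{"wx":0,"wy":0,"wz":5,"tx":0,"ty":0,"tz":0.33,"gripper":-1}]' 4.5 >/dev/null; python3 s.py
```

```text
pos [569.976  32.131  39.699] yaw -7.38 F [-5.599  0.486  4.783] T [ 0.202  1.216 -0.036] j7 -109.2
   pos [570.08   32.151  39.37 ] yaw -12.38 F [-4.885  0.385  4.205] T [0.158 1.143 0.038] j7 -114.0
   pos [570.62   32.019  39.198] yaw -17.37 F [-3.766 -0.475  3.344] T [-0.019  0.831  0.024] j7 -118.7
   pos [571.568  31.651  39.129] yaw -22.38 F [-1.867 -0.737  3.253] T [-0.114  0.369  0.053] j7 -123.5
```

```bash
cat > m.py <<'E'
from h import *
from scipy.optimize import least_squares
for k in range(2):
    im,d,i,M=cam('wrist'); P=cloud(d,i,M); r=np.hypot(P[...,0]-.5708,P[...,1]-.0317); m=(r<.0195)&(r>.009)&(P[...,2]>.05)&(P[...,2]<.08)
    I=im.astype(int); red=m&(I[...,0]>2*I[...,1])&(I[...,0]>40)
    p=P[red].mean(0) if red.any() else np.zeros(3)
    print("top",np.median(P[m][:,2]).round(5),"mark",red.sum(),p.round(4),"ang",np.degrees(np.arctan2(p[1]-.0317,p[0]-.5708)).round(1))
save("m%d"%int(get_obs()["time_s"]*100),cv2.resize(im,None,fx=1.4,fy=1.4))
E
python3 m.py; python3 s.py; ls pics|tail -3
```

```text
top 0.05909 mark 0 [0. 0. 0.] ang -176.8
top 0.05908 mark 0 [0. 0. 0.] ang -176.8
   pos [571.651  31.559  39.145] yaw -22.3 F [-1.108  0.018  2.387] T [ 0.016  0.371 -0.009] j7 -123.4
w4.png
w5.png
w6.png
```

```bash
python3 -m creep '[{"wx":0,"wy":0,"wz":3,"tx":0,"ty":0,"tz":0.0,"gripper":-1},{"wx":0,"wy":0,"wz":6,"tx":0,"ty":0,"tz":0.0,"gripper":-1}]' 4.5 >/dev/null; python3 s.py
python3 m.py; python3 s.py; ls pics|grep m1
```

```text
pos [572.086  31.238  39.063] yaw -28.38 F [ 0.336 -1.12   0.282] T [-0.178  0.014  0.148] j7 -129.2
top 0.05894 mark 0 [0. 0. 0.] ang -176.8
top 0.05893 mark 0 [0. 0. 0.] ang -176.8
   pos [572.055  31.187  39.039] yaw -28.32 F [ 1.367 -0.779  0.008] T [-0.133 -0.183 -0.015] j7 -129.1
m1681.png
m1708.png
```

Run:
```python
import cv2,glob
f=sorted(glob.glob("pics/m1*.png"))[-1]; a=cv2.imread(f); cv2.imwrite("pics/mc.png",cv2.resize(a[200:540,230:560],None,fx=1.7,fy=1.7))
```

```text
(no output)
```

View pics/mc.png

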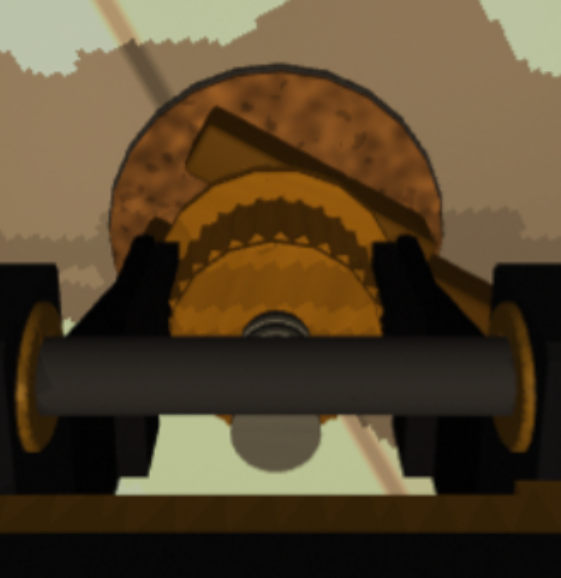

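```bash
python3 -m creep '[{"wx":0,"wy":0,"wz":4,"tx":0,"ty":0,"tz":0.0,"gripper":-1},{"wx":0,"wy":0,"wz":8,"tx":0,"ty":0,"tz":0.0,"gripper":-1}]' 4.5 >/dev/null; python3 s.py
python3 m.py; python3 s.py
```

```text
pos [571.775  31.114  39.068] yaw -36.41 F [-0.301 -1.01   0.869] T [-0.201  0.042  0.131] j7 -136.8
top 0.05895 mark 0 [0. 0. 0.] ang -176.8
top 0.05892 mark 0 [0. 0. 0.] ang -176.8
   pos [571.728  31.075  39.06 ] yaw -36.31 F [-0.249 -0.761 -0.564] T [-0.254 -0.116 -0.06 ] j7 -136.7
```

The collar top stayed at 58.9 mm through 8° more of turning. The fingers are slipping at 4.5 N, so the nip is about 8–9 N. Releasing and rising.

```bash
python3 -m creep '[{"wx":0,"wy":0,"wz":0,"tx":0,"ty":0,"tz":0,"gripper":1},{"wx":0,"wy":0,"wz":0,"tx":0,"ty":0,"tz":0,"gripper":1},{"wx":0,"wy":0,"wz":0,"tx":0,"ty":0,"tz":0,"gripper":1},{"wx":0,"wy":0,"wz":0,"tx":0,"ty":0,"tz":0,"gripper":1},{"wx":0,"wy":0,"wz":0,"tx":0,"ty":0,"tz":0,"gripper":1}]' >/dev/null
python3 -m creep '[{"wx":0,"wy":0,"wz":0,"tx":0,"ty":0,"tz":-20,"gripper":1},{"wx":0,"wy":0,"wz":0,"tx":0,"ty":0,"tz":-50,"gripper":1},{"wx":0,"wy":0,"wz":0,"tx":0,"ty":0,"tz":-85,"gripper":1},{"wx":0,"wy":0,"wz":0,"tx":-35,"ty":0,"tz":-105,"gripper":1},{"wx":0,"wy":0,"wz":0,"tx":-70,"ty":0,"tz":-105,"gripper":1}]'
python3 -m creep '[{"wx":0,"wy":0,"wz":0,"tx":0,"ty":0,"tz":0,"gripper":1},{"wx":0,"wy":0,"wz":0,"tx":0,"ty":0,"tz":0,"gripper":1},{"wx":0,"wy":0,"wz":0,"tx":0,"ty":0,"tz":0,"gripper":1}]' 
python3 wg.py w9; python3 m.py
```

```text
time_s: 18.18
tool_pos: [0.5186, 0.073, 0.1493]
tool_rot: [-179.6, -0.4, -36.6]
force: [0.9, 0.8, 0.1]
grip_width: 0.0863
grasp_force: 0.0
time_s: 18.43
tool_pos: [0.515, 0.0727, 0.1441]
tool_rot: [180.0, -0.1, -36.4]
force: [0.4, -0.9, -0.9]
grip_width: 0.0869
grasp_force: 0.0
0.064 0.076 0 0 0 0
0.08 0.095 439 (570.253662109375, 31.258174896240234) 6.9624433517456055 0.08728403960766806
0.034 0.062 3404 (570.1781005859375, 31.24220848083496) 25.75398063659668 0.05857068470413179
foot 2968 [0.5773 0.0329 0.0066]
gauge [([0.5697, 0.0356, 0.0047], 0.92, [275, 116])]
foot_top []
collar [([0.5725, 0.0261, 0.0272], 0.59, [283, 107])]
tag_notch [([0.5723, 0.0283, 0.0328], 0.72, [281, 109])]
collar_mark [([0.5604, 0.0234, 0.0623], 0.65, [298, 120])]
top 0.05896 mark 84 [0.5602 0.0223 0.0592] ang -138.6
top 0.05893 mark 84 [0.5602 0.0223 0.0593] ang -138.5
```

View pics/w9.png

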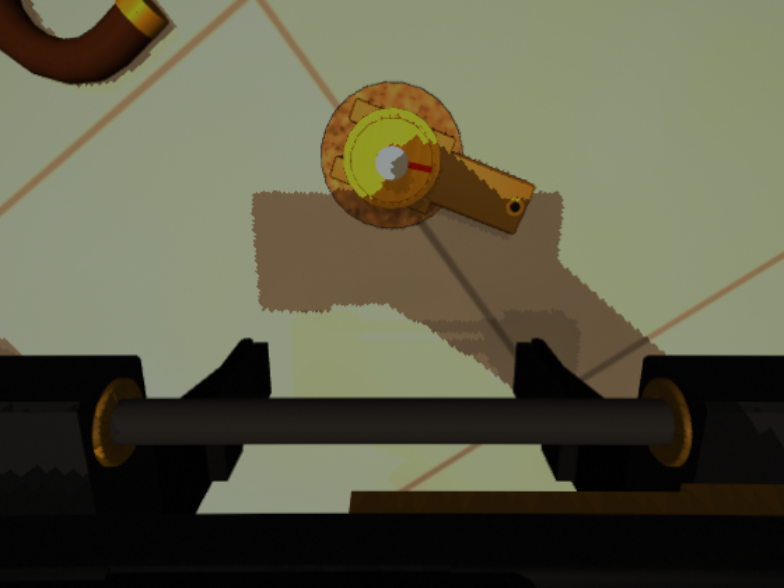

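Run:
```python
from h import *
im,d,i,M=cam("wrist"); P=cloud(d,i,M)
r=np.hypot(P[...,0]-.5702,P[...,1]-.0313); m=(abs(P[...,2]-.027)<.003)&(r>.035)&(r<.1)&(P[...,0]<.56)
X=P[m]; q=cv2.minAreaRect(X[:,:2].astype(np.float32)*1000); print(q,np.median(X[:,2]))
a=np.radians(32.5); u=np.array([np.cos(a),np.sin(a)]); v=(X[:,:2]-[.5702,.0313])*1000
print("end dist",np.percentile(-v@u,99.5),"lateral",np.percentile(v@np.array([-u[1],u[0]]),[1,99]))
# height along the handle
for lo in (35,50,65): s=(-v@u>lo)&(-v@u<lo+12); print(lo,np.median(X[s][:,2]))
for q in ("egg","sunglasses","umbrella_handle"):
    for c in ("top","side"):
        cam(c); print(q,c,[np.round(r["point"],4).tolist() for r in nets.place_of(q,c)][:1])
```

```text
((527.0654907226562, -0.7357711791992188), (52.574737548828125, 36.32649230957031), 32.1942024230957) 0.026523741831116388
end dist 79.05416416702252 lateral [-15.34624292  13.84639839]
35 0.026495643516990963
50 0.02652642001434108
65 0.026652967324729715
egg top [[0.6207, 0.3259, 0.0016]]
egg side [[0.624, 0.3282, 0.0006]]
sunglasses top []
sunglasses side []
umbrella_handle top [[0.7436, 0.0748, 0.0016]]
umbrella_handle side [[0.7443, 0.0768, -0.003]]
```

Tag home (its end is 79 mm from the post axis), flat and nipped. The egg and umbrella handle read where they started. The networks missed the sunglasses this time, but the arm never went near them. Handing in.

```bash
python3 -c "
from cell import env; print(env.sign_off())"
```

```text
the job is handed in; nothing more can be done
None
```

The job is handed in: the olive-wood tag lies flat on the gauge's foot with its notch home around the post, and the collar nips it at an estimated 8–9 N (judged from the fingers slipping at a 4.5 N pinch, not measured directly).

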